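Shut the finished control box

TASK

The wiring in the small control box with the blue door is finished: push its door shut until it snaps home on its spring catch and stays fully closed by itself. The box with the yellow door is still being worked on, so leave that door standing open as it is.

Things in the scene. Friction and masses are not known exactly. Their poses are not given: they have to be found in the camera images.
- blue_door (a joint): Opening angle (rad) of the blue door: 0 = shut and seated, more = further open, towards the robot. Flat leaf 180 wide, 12 thick, from 9 to 137 above the table, hinged upright on the left as seen from the robot; stays at any angle. Near 0.1 it meets a spring roller catch: 6 to 10 N at blue_push takes it past 0.04, then the spring draws it home and holds it
- blue_push (a point): Point on the blue door's OUTER face (robot side when shut), 130 from the hinge axis along the door, 50 from its free edge, 100 above the table. Axes turn with the door: -x straight out of the outer face, -y from hinge to free edge, z up. A black knob 20 across stands 16 out of the face lower down, 154 from the hinge, 45 above the table
- blue_hinge (a point): Point on the blue door's upright hinge axis, 140 above the table; axes as blue_push. The outer face lies 14 to the -x side of this axis. The door belongs to a grey steel box, 100 deep, 180 wide, 140 high, fixed to the table, its open front turned up to 20 degrees from facing the robot
- yellow_push (a point): The same point on the outer face of the yellow door of a second, otherwise equal box (130 from its hinge, 100 above the table). It stands open and is to be left as it is

How it is judged (in metres and radians):
At the end, for the whole second after the job is handed in: The blue door is shut and seated on its catch (within 0.025 rad of fully closed) and at rest; the yellow door stands where it stood, to 20 mm (value of joint blue_door below 0.025 rad and velocity of joint blue_door between -0.05 and 0.05 rad/s and distance of yellow_push from where it was at the start of the episode below 0.02 m); the robot touches nothing.
It fails at once if the yellow door is pushed more than 20 mm from where it stood (distance of yellow_push from where it was at the start of the episode above 0.02 m).
It also fails if it takes over 37 s, if anything falls off the work surface, if the arm or the gripper's body presses on something with over 40 N, if the wrist force passes 120 N, or if a joint passes its speed limit or range.

ROBOT

A 6-joint arm with a two-finger parallel gripper is mounted at the origin on a cart in front of the work surface, level with it; the furniture and walls round the work are solid. World frame = base frame: x ahead of the robot, y to its left, z up, the work surface at z = 0. Lengths are in m, angles in degrees, forces in N, time in s.
With the tool pointing down it reaches from about 0.35 to 0.85 m from the base axis. Payload 8.1 kg.
Tool frame: the origin (TCP) lies midway between the tips of the shut fingers; the grasp point (between the pads) lies 19 mm behind it; x points along the fingers, z is the direction in which the jaws open and shut, and the axes are right-handed (so a half turn about x gives the same grasp; the last joint's range is limited). The gripper opens to 93 mm and grips with 3 to 60 N. Pads are 15 mm wide; open, the fingers measure 128 mm over their backs; the gripper's body (75 mm by 188 mm) begins 65 mm behind the grasp point.
Start: joints at [62.831, 7.471, 85.268, -0, 87.261, -4.893], TCP at [0.227, 0.555, 0.219] pointing down, gripper open.
Joint ranges: [-169.43, 169.43], [-51.17, 129.36], [1.28, 143.12], [-76.62, 256.62], [0, 156.53], [-152.29, 152.29]. Speed limits (degrees/s): [136.94, 136.94, 159.86, 180, 180, 180].

INTERFACE

Orientations are given as [roll, pitch, yaw] about the fixed x, y, z axes, in that order (R = Rz(yaw) Ry(pitch) Rx(roll)).
In Python, from station import get_state, viewer, job, models gives the robot as it stands. The module is installed in compiled form; this text tells all that it offers.
- The arm moves only by the tool move_arm, never from a script. Its argument "steps" is a list of rows, each an object with "offset": the shift along the world's x, y, z in cm, a list of three; "dr": the turn, a rotation vector about the world's x, y, z in degrees, a list of three. In form: [{"offset": [x, y, z], "dr": [wx, wy, wz]}, ...]. A call has 1 to 10 rows; each row shifts and turns the commanded pose from where the row before left it; what a row does not reach is not made up. A row lasts 1/12 s, in which the tool goes at most 41.7 mm and 7.16 degrees, less where a joint would pass 70% of its speed; a pose out of reach is approached as far as the arm can. A call is refused whole if a number of a shift passes 4.17 or a number of a turn 7.16, either way. A call with a gripper value outside its range is refused whole. "grip" is the opening, from 0 (shut) to 1 (fully open), set as the call begins (left out, the last holds). The fingers move at their own pace and stop on an object; "squeeze" is the grip in N (left out, the last holds). Time passes only in rows, so rows that do not move let the fingers close. It gives the time, the measured TCP pose, the force and the opening at its end, in the units of the state.
- get_state(): the state, without advancing time (a new reading comes with each control period).
- viewer.capture(name): name is "side" or "top"; returns (picture, depth): 384x512x3 uint8, blue, green, red; 384x512 float32, m along the optical axis (not along the pixel's ray), 0 where there is no reading.
- viewer.camera_info(name): a dict with "vfov" (degrees; the focal length in pixels is half the picture's height over the tangent of half this angle, whatever the lens; pixels are square), "cx", "cy" (the principal point, pixels), "cam_to_world" (4x4, takes a point from camera to world coordinates). Camera axes: x right, y down, z forward; pixel columns grow to the right and rows downward; lengths in m; the calibration is good to about 2 mm. A picture is of the moment at which its call begins. camera_info takes no time and is no camera call.
- job.sign_off(): hands the job in, once; it reports no verdict.
Trained networks look in the newest picture that a camera, given by its name, has taken for a name from the list of things; names that differ only in an ending like _2 or _b are one class to them, and where a whole thing is asked for, a point or a joint stands for the part that bears it (a point fixed in the world has none). Each returns a list of dicts, best first, with "score" (0 to 1); they miss things now and then, are a little off and sometimes report something else, mostly with a low value. They report only what shows in the picture. A call takes as long as a camera call.
- models.cut_out(camera, thing): "mask" (384x512 bool, what is visible of it) and "location" ([column, row] as shares, 0 to 1, of the picture: columns of its width, rows of its height, amid what is visible of it).
- models.spot_point(camera, thing): "location" ([column, row] as shares, 0 to 1, of the picture: columns of its width, rows of its height: a listed point, or the origin of a listed thing).
The state is a dict: "t": time; "joint_pos": joint angles; "qd": joint speeds; "tau": joint torques, N m; "position": TCP position; "tcp_rot": TCP orientation; "contact_force": force on the tool from outside, world axes, zero at the start; "torque": the same for the moment, N m; "opening": finger opening in m.
Only numpy, scipy, OpenCV 4.12 (cv2) and the standard library are available. Lean on these libraries where they do the work, as an engineer would, in place of code of your own. Each camera call takes 0.05 s, during which the arm holds its last target.

## Working session

There is one attempt and no reset: what is moved stays moved. The work goes in short steps, Python scripts to look and compute and a tool call to move; the robot and the scene stay as the last step left them, time stands still between calls to the robot, and variables do not carry over. Pictures are saved under pics/ and viewed, and the job is handed in when it is done.

Besides the shell and the picture viewer there is one more tool, called as name(argument=value, ...) on one line, values as JSON. move_arm: Moves the arm, as the interface text tells. Its arguments: {"type":"object","properties":{"steps":{"type":"array"},"grip":{"type":"number"},"squeeze":{"type":"number"}},"required":["steps"]}

```bash
mkdir -p pics
cat > h.py <<'E'
import numpy as np, cv2
from station import get_state, viewer, job, models
def ray(cam,loc,depth=None,px=False):
    i=viewer.camera_info(cam); f=192/np.tan(np.radians(i['vfov'])/2)
    u,v=(loc if px else (loc[0]*512,loc[1]*384))
    T=np.array(i['cam_to_world']); d=np.array([(u-i['cx'])/f,(v-i['cy'])/f,1])
    return T,d
def p3(cam,u,v,depth):
    T,d=ray(cam,(u,v),px=True)
    z=depth[int(round(v)),int(round(u))]
    return (T@np.append(d*z,1))[:3]
def cloud(cam,depth,mask=None):
    i=viewer.camera_info(cam); f=192/np.tan(np.radians(i['vfov'])/2)
    v,u=np.nonzero((depth>0)&(mask if mask is not None else True))
    z=depth[v,u]; P=np.stack([(u-i['cx'])/f*z,(v-i['cy'])/f*z,z,np.ones_like(z)])
    return (np.array(i['cam_to_world'])@P)[:3].T
E
python3 - <<'E'
from h import *
s=get_state(); print(s['t'],s['position'],s['tcp_rot'],s['contact_force'],s['opening'])
for c in ['side','top']:
    im,d=viewer.capture(c); cv2.imwrite(f'pics/{c}0.png',im); np.save(f'{c}0.npy',d)
    for t in ['blue_push','blue_hinge','yellow_push']:
        for r in models.spot_point(c,t)[:2]:
            u,v=r['location'][0]*512,r['location'][1]*384
            print(c,t,round(r['score'],2),round(u),round(v),p3(c,u,v,d).round(3))
    for t in ['blue_door']:
        for r in models.cut_out(c,t)[:2]:
            m=r['mask'];P=cloud(c,d,m); np.save(f'{c}_mask.npy',m)
            print(c,t,r['score'],m.sum(),np.percentile(P,[2,50,98],axis=0).round(3))
E
```

```text
0.0 [0.22716254 0.55470462 0.21758264] [ 175.41009313   89.89330306 -116.86621029] [0.41475433 0.03093429 0.03197466] 0.09291312960715568
side blue_push 0.83 270 244 [ 0.443 -0.275  0.119]
side blue_hinge 0.85 291 212 [ 0.715  0.031 -0.003]
side yellow_push 0.64 188 176 [0.431 0.23  0.104]
side blue_door 0.57 1334 [[ 0.41  -0.302  0.015]
 [ 0.459 -0.26   0.091]
 [ 0.55  -0.192  0.137]]
top blue_push 0.75 330 225 [ 0.438 -0.26   0.087]
top blue_hinge 0.59 306 186 [ 0.559 -0.18   0.113]
top yellow_push 0.68 167 223 [0.446 0.249 0.124]
top blue_door 0.56 543 [[ 0.415 -0.296  0.021]
 [ 0.472 -0.237  0.114]
 [ 0.546 -0.18   0.141]]
```

View pics/side0.png

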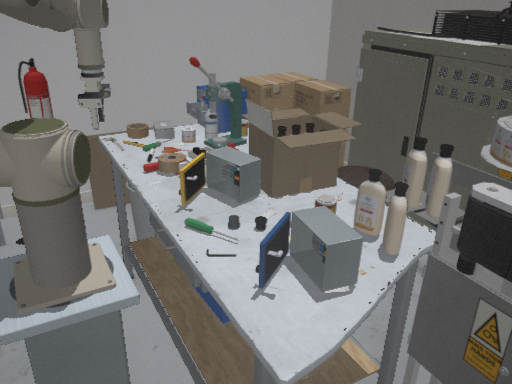

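View pics/top0.png

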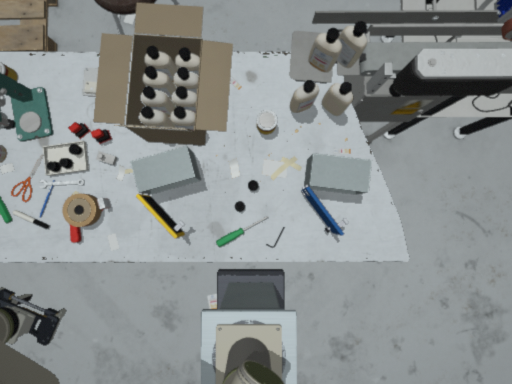

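Run:
```python
from h import *
d=np.load('top0.npy'); ds=np.load('side0.npy')
for nm,dd in (('top',d),('side',ds)):
    P=cloud(nm,dd,np.load(f'{nm}_mask.npy'))
    # side: vertical plane fit via xy line; use z>0.06
    Q=P[P[:,2]>0.06][:,:2].astype(np.float32)
    vx,vy,x0,y0=cv2.fitLine(Q,cv2.DIST_HUBER,0,.01,.01).ravel()
    if vx>0: vx,vy=-vx,-vy
    t=(Q-[x0,y0])@[vx,vy]; r=(Q-[x0,y0])@[-vy,vx]
    print(nm,'dir',vx,vy,np.degrees(np.arctan2(vy,vx)),'ends',[x0,y0]+np.outer(np.percentile(t,[1,99]),[vx,vy]),'res',np.percentile(r,[5,50,95]))
    # box top
    A=cloud(nm,dd); A=A[(abs(A[:,2]-.14)<.006)&(A[:,1]<-.12)&(A[:,1]>-.45)&(A[:,0]>.52)&(A[:,0]<.75)]
    rect=cv2.minAreaRect(A[:,:2].astype(np.float32)); print(len(A),rect, cv2.boxPoints(rect).round(3).tolist())
```

```text
top dir -0.80405366 -0.59455675 -143.51897 ends [[ 0.54799167 -0.17921789]
 [ 0.41253087 -0.27938426]] res [-0.00161726 -0.0002645   0.0230612 ]
1989 ((0.5810099244117737, -0.2756585478782654), (0.18914000689983368, 0.1366456151008606), 83.31014251708984) [[0.5019999742507935, -0.3619999885559082], [0.6380000114440918, -0.3779999911785126], [0.6600000262260437, -0.1899999976158142], [0.5239999890327454, -0.17399999499320984]]
side dir -0.8157848 -0.5783556 -144.66502 ends [[ 0.55614776 -0.19111017]
 [ 0.41437607 -0.29162007]] res [-0.00841691 -0.00035465  0.0166983 ]
1522 ((0.5827670097351074, -0.27755096554756165), (0.18772320449352264, 0.13847386837005615), 84.02046203613281) [[0.5040000081062317, -0.36399999260902405], [0.6420000195503235, -0.3779999911785126], [0.6610000133514404, -0.19099999964237213], [0.5239999890327454, -0.1770000010728836]]
```

Run:
```python
from h import *
im=cv2.imread('pics/top0.png'); d=np.load('top0.npy'); m=np.load('top_mask.npy')
hsv=cv2.cvtColor(im,cv2.COLOR_BGR2HSV)
print(hsv[170,335],hsv[210,322])
m2=cv2.dilate(m.astype(np.uint8),np.ones((3,3)))>0
A=cloud('top',d,~m2&(hsv[...,1]<90)); A=A[(abs(A[:,2]-.14)<.008)&(A[:,1]<-.12)&(A[:,1]>-.45)&(A[:,0]>.53)&(A[:,0]<.75)]
r=cv2.minAreaRect(A[:,:2].astype(np.float32));print(len(A),r,cv2.boxPoints(r).round(3).tolist())
cv2.imwrite('pics/crop.png',cv2.resize(im[140:250,280:400],None,fx=5,fy=5,interpolation=cv2.INTER_CUBIC))
```

```text
[ 93  19 158] [106 182 105]
1951 ((0.5987382531166077, -0.28186047077178955), (0.18095293641090393, 0.10023152828216553), 82.97607421875) [[0.5379999876022339, -0.3659999966621399], [0.6370000243186951, -0.3779999911785126], [0.6600000262260437, -0.1979999989271164], [0.5600000023841858, -0.1860000044107437]]
```

View pics/crop.png

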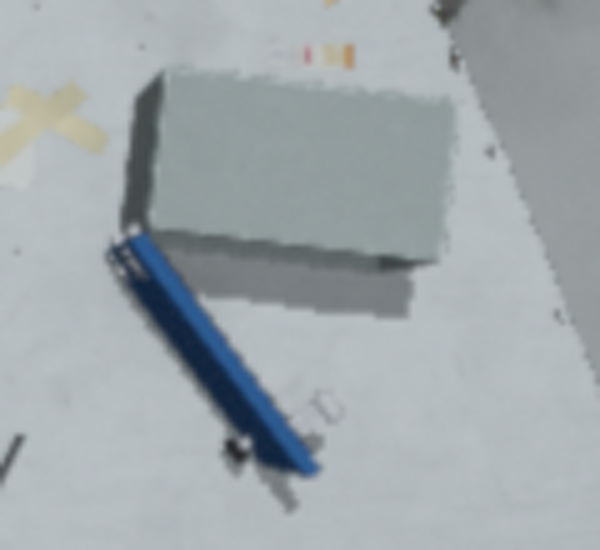

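Run:
```python
from h import *
from scipy.spatial.transform import Rotation as R
s=get_state(); M=R.from_euler('xyz',s['tcp_rot'],degrees=True).as_matrix(); print(s['t'],M.round(3))
z=M[:,2]; print('jaw axis yaw',np.degrees(np.arctan2(z[1],z[0])))
p=s['position']
print('to via', (np.array([.395,-.205,.25])-p)*100)
```

```text
0.5 [[-0.    -0.925  0.379]
 [-0.     0.379  0.925]
 [-1.     0.    -0.   ]]
jaw axis yaw 67.72149604537513
to via [ 16.75523632 -76.02203336   3.13829146]
```

move_arm(steps=[{"offset": [0.8, -3.5, 0.5], "dr": [0, 0, 1.5]}, {"offset": [0.8, -3.5, 0.5], "dr": [0, 0, 1.5]}, {"offset": [0.8, -3.5, 0.5], "dr": [0, 0, 1.5]}, {"offset": [0.8, -3.5, 0.5], "dr": [0, 0, 1.5]}, {"offset": [0.8, -3.5, 0.5], "dr": [0, 0, 1.5]}, {"offset": [0.8, -3.5, 0.5], "dr": [0, 0, 1.5]}, {"offset": [0.8, -3.5, 0], "dr": [0, 0, 1.5]}, {"offset": [0.8, -3.5, 0], "dr": [0, 0, 1.5]}, {"offset": [0.8, -3.5, 0], "dr": [0, 0, 1.5]}, {"offset": [0.8, -3.5, 0], "dr": [0, 0, 1.5]}], grip=0)

```text
t: 1.33
position: [0.3074, 0.2038, 0.2489]
tcp_rot: [-62.1, 89.9, 20.8]
contact_force: [1.3, -1.0, -0.6]
opening: 0.031
```

move_arm(steps=[{"offset": [0.8, -3.7, 0], "dr": [0, 0, 0]}, {"offset": [0.8, -3.7, 0], "dr": [0, 0, 0]}, {"offset": [0.8, -3.7, 0], "dr": [0, 0, 0]}, {"offset": [0.8, -3.7, 0], "dr": [0, 0, 0]}, {"offset": [0.8, -3.7, 0], "dr": [0, 0, 0]}, {"offset": [0.8, -3.7, 0], "dr": [0, 0, 0]}, {"offset": [0.8, -3.7, 0], "dr": [0, 0, 0]}, {"offset": [0.8, -3.7, 0], "dr": [0, 0, 0]}, {"offset": [0.8, -3.7, 0], "dr": [0, 0, 0]}, {"offset": [0.8, -3.7, 0], "dr": [0, 0, 0]}])

```text
t: 2.17
position: [0.3874, -0.167, 0.249]
tcp_rot: [-107.8, 89.9, -25.1]
contact_force: [0.5, 1.4, -0.3]
opening: 0.0008
```

move_arm(steps=[{"offset": [0.8, -2.0, 0], "dr": [0, 0, 0]}, {"offset": [0, -1.0, 0], "dr": [0, 0, 0]}, {"offset": [0, 0, 0], "dr": [0, 0, 0]}])

```text
t: 2.42
position: [0.3951, -0.1962, 0.2484]
tcp_rot: [83.3, 89.9, 165.9]
contact_force: [0.0, 1.0, -0.7]
opening: 0.0004
```

move_arm(steps=[{"offset": [0, 0, -3], "dr": [0, 0, 0]}, {"offset": [0, 0, -3], "dr": [0, 0, 0]}, {"offset": [0, 0, -3], "dr": [0, 0, 0]}, {"offset": [0, 0, -3], "dr": [0, 0, 0]}, {"offset": [0, 0, -2], "dr": [0, 0, 0]}, {"offset": [0, 0, -1.4], "dr": [0, 0, 0]}, {"offset": [0, 0, 0], "dr": [0, 0, 0]}])

```text
t: 3.0
position: [0.3932, -0.1918, 0.0914]
tcp_rot: [60.7, 89.7, 143.5]
contact_force: [-1.3, 0.4, -0.6]
opening: 0.0007
```

Run:
```python
from h import *
from scipy.spatial.transform import Rotation as R
s=get_state(); M=R.from_euler('xyz',s['tcp_rot'],degrees=True).as_matrix(); z=M[:,2]
print(s['t'],s['position'],'jaw',np.degrees(np.arctan2(z[1],z[0])),s['contact_force'])
for c in ['side','top']:
    im,d=viewer.capture(c); cv2.imwrite(f'pics/{c}1.png',im[130:300,150:400].repeat(3,0).repeat(3,1))
H=np.array([.556,-.186]); c=.015
for a in [48,40,30,20,10,5,2,0]:
    t=np.radians(-97-a); e=np.array([np.cos(t),np.sin(t)]); n=np.array([e[1],-e[0]])
    print(a,(H+.14*e+(.014+c)*n).round(3))
```

```text
3.0 [ 0.39316447 -0.19176445  0.09136085] jaw 82.80948884909265 [-1.34889182  0.37625678 -0.62363154]
48 [ 0.425 -0.243]
40 [ 0.434 -0.26 ]
30 [ 0.449 -0.28 ]
20 [ 0.467 -0.298]
10 [ 0.487 -0.311]
5 [ 0.499 -0.317]
2 [ 0.505 -0.32 ]
0 [ 0.51  -0.321]
```

View pics/side1.png

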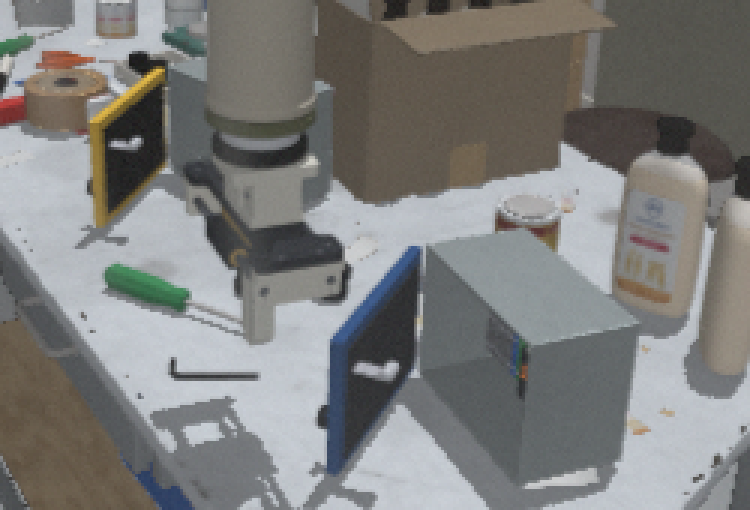

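View pics/top1.png

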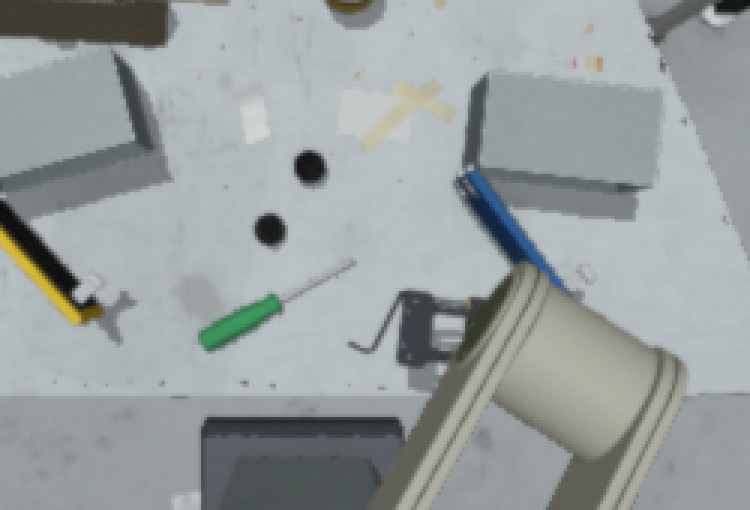

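The side view shows the shut fingertips (~(258,335) in the crop) free of the blue door's outer face, well above the table and far from the yellow door. I'll start the arc.

move_arm(steps=[{"offset": [0.8, -1.3, 0], "dr": [0, 0, 0]}, {"offset": [0.8, -1.3, 0], "dr": [0, 0, 0]}, {"offset": [0.8, -1.3, 0], "dr": [0, 0, 0]}, {"offset": [0.8, -1.2, 0], "dr": [0, 0, 0]}, {"offset": [0.5, -0.9, 0], "dr": [0, 0, 0]}, {"offset": [0.4, -0.8, 0], "dr": [0, 0, 0]}, {"offset": [0.8, -1.0, 0], "dr": [0, 0, 0]}, {"offset": [0.7, -1.0, 0], "dr": [0, 0, 0]}, {"offset": [0.9, -0.9, 0], "dr": [0, 0, 0]}, {"offset": [0.9, -0.9, 0], "dr": [0, 0, 0]}])

```text
t: 3.93
position: [0.4701, -0.3012, 0.0955]
tcp_rot: [-108.0, 90.0, -25.2]
contact_force: [0.8, 0.7, 0.7]
opening: 0.0004
```

move_arm(steps=[{"offset": [0.6, -0.4, 0], "dr": [0, 0, 0]}, {"offset": [0.6, -0.4, 0], "dr": [0, 0, 0]}, {"offset": [0.5, -0.3, 0], "dr": [0, 0, 0]}, {"offset": [0, 0, 0], "dr": [0, 0, 0]}])

```text
t: 4.27
position: [0.4872, -0.312, 0.0949]
tcp_rot: [-116.5, 90.0, -33.7]
contact_force: [0.6, 0.4, 0.7]
opening: 0.0006
```

```bash
cat > look.py <<'E'
from h import *
import sys
k=sys.argv[1]
s=get_state(); print(s['t'],s['position'],s['contact_force'])
im,d=viewer.capture('side'); cv2.imwrite(f'pics/side{k}.png',im[150:300,180:380].repeat(4,0).repeat(4,1))
r=models.cut_out('side','blue_door')
for q in r[:1]:
    P=cloud('side',d,q['mask']); Q=P[(P[:,2]>0.06)&(P[:,0]>.38)&(P[:,0]<.6)][:,:2].astype(np.float32)
    l=cv2.fitLine(Q,cv2.DIST_HUBER,0,.01,.01).ravel(); print(q['score'],len(Q),'yaw',np.degrees(np.arctan2(l[1],l[0])),l)
E
python3 look.py 2
```

```text
4.2667 [ 0.48724334 -0.31203719  0.09493175] [0.63053769 0.36684073 0.71248504]
0.84 382 yaw 71.53483 [ 0.3167281   0.94851637  0.5028012  -0.3154007 ]
```

View pics/side2.png

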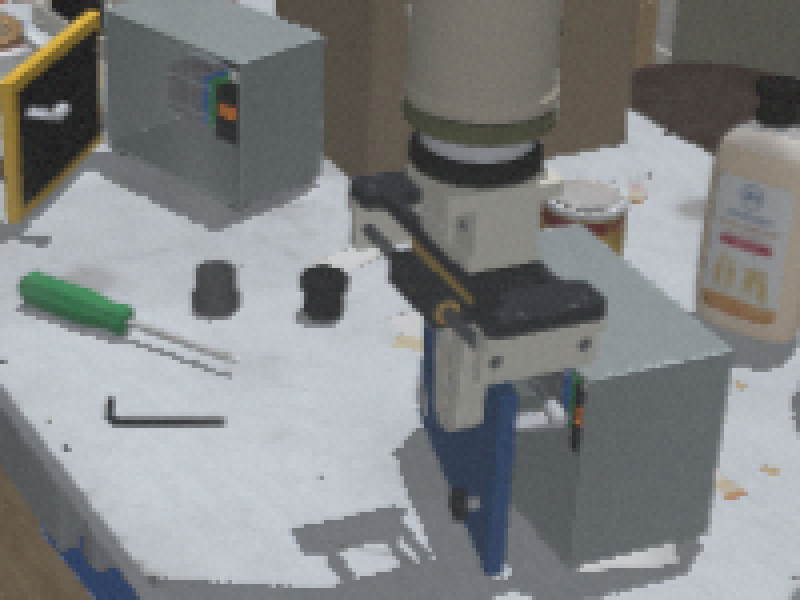

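The door follows the fingers and is about 11° open (free edge at crop (500,480)). I'll push slowly into the catch.

move_arm(steps=[{"offset": [0.3, -0.1, 0], "dr": [0, 0, 0]}, {"offset": [0.3, -0.1, 0], "dr": [0, 0, 0]}, {"offset": [0.2, -0.1, 0], "dr": [0, 0, 0]}, {"offset": [0.2, -0.1, 0], "dr": [0, 0, 0]}, {"offset": [0.2, 0, 0], "dr": [0, 0, 0]}, {"offset": [0.2, 0, 0], "dr": [0, 0, 0]}])

```text
t: 4.87
position: [0.5006, -0.3159, 0.0947]
tcp_rot: [169.5, 90.0, -107.7]
contact_force: [-1.2, -0.2, -0.3]
opening: 0.0004
```

move_arm(steps=[{"offset": [0.2, 0, 0], "dr": [0, 0, 0]}, {"offset": [0.2, 0, 0], "dr": [0, 0, 0]}])

```text
t: 5.03
position: [0.5046, -0.3158, 0.0946]
tcp_rot: [127.8, 90.0, -149.5]
contact_force: [-0.6, -0.8, -0.3]
opening: 0.0006
```

move_arm(steps=[{"offset": [0.2, 0, 0], "dr": [0, 0, 0]}, {"offset": [0.2, 0, 0], "dr": [0, 0, 0]}])

```text
t: 5.2
position: [0.5076, -0.316, 0.0945]
tcp_rot: [101.5, 89.9, -175.8]
contact_force: [-11.5, -2.0, 6.4]
opening: 0.0003
```

```bash
python3 look.py 3
```

```text
5.2 [ 0.5076334  -0.31598074  0.09450233] [-11.53443897  -1.98462498   6.36684571]
0.56 631 yaw 77.75463 [ 0.21209863  0.97724825  0.52293944 -0.2954779 ]
```

View pics/side3.png

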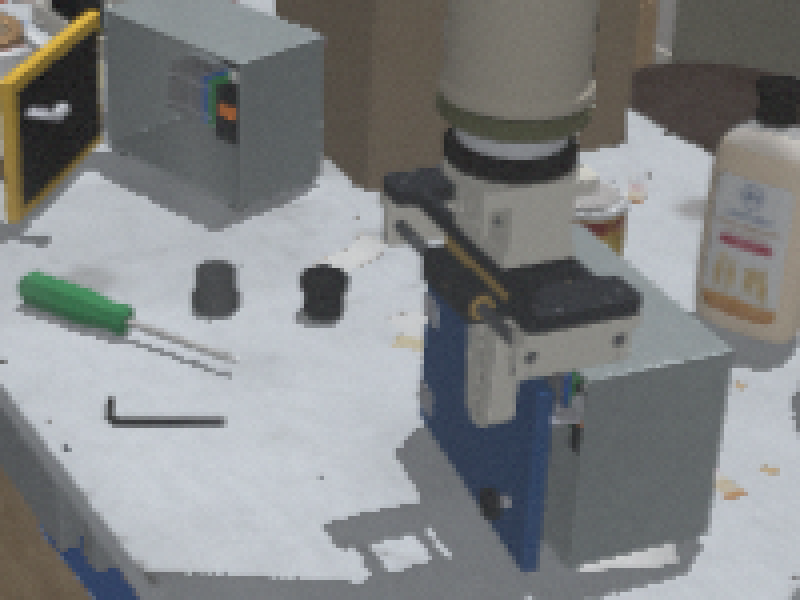

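Door is still ~5° open (gap to the box at crop x 545–580), and the force is now rising at the catch. Keep pushing.

move_arm(steps=[{"offset": [0.2, 0, 0], "dr": [0, 0, 0]}, {"offset": [0.2, 0, 0], "dr": [0, 0, 0]}, {"offset": [0.1, 0, 0], "dr": [0, 0, 0]}])

```text
t: 5.55
position: [0.5117, -0.317, 0.0945]
tcp_rot: [118.9, 89.8, -158.4]
contact_force: [-10.0, -5.7, 2.0]
opening: 0.0005
```

move_arm(steps=[{"offset": [0.2, 0, 0], "dr": [0, 0, 0]}, {"offset": [0.1, 0, 0], "dr": [0, 0, 0]}])

```text
t: 5.72
position: [0.5151, -0.3167, 0.0944]
tcp_rot: [114.8, 89.8, -162.5]
contact_force: [-6.6, -3.7, 0.5]
opening: 0.0009
```

move_arm(steps=[{"offset": [0.2, 0, 0], "dr": [0, 0, 0]}, {"offset": [0.1, 0, 0], "dr": [0, 0, 0]}])

```text
t: 5.88
position: [0.5188, -0.3162, 0.0943]
tcp_rot: [105.3, 89.9, -172.0]
contact_force: [-2.7, -1.6, -0.2]
opening: 0.0005
```

Force fell off after the peak, so the catch seems to be pulling. Check.

```bash
python3 look.py 4
```

```text
5.8833 [ 0.51875613 -0.31619772  0.09432195] [-2.70967332 -1.56463035 -0.22223975]
0.7 771 yaw 82.36151 [ 0.13292214  0.9911265   0.53118867 -0.29820853]
```

View pics/side4.png

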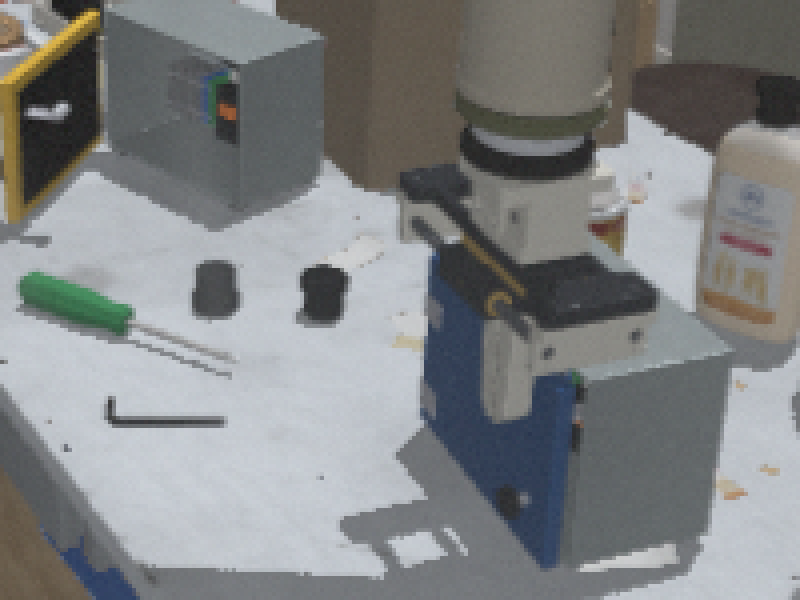

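Nearly shut; a thin gap remains at crop (575,420). I'll push until the stop shows in the force.

move_arm(steps=[{"offset": [0.1, 0, 0], "dr": [0, 0, 0]}, {"offset": [0.1, 0, 0], "dr": [0, 0, 0]}, {"offset": [0.1, 0, 0], "dr": [0, 0, 0]}])

```text
t: 6.23
position: [0.5227, -0.3156, 0.0947]
tcp_rot: [-51.7, 90.0, 31.1]
contact_force: [-7.9, -1.0, 1.5]
opening: 0.0
```

move_arm(steps=[{"offset": [0.1, 0, 0], "dr": [0, 0, 0]}, {"offset": [0.1, 0, 0], "dr": [0, 0, 0]}])

```text
t: 6.4
position: [0.5227, -0.3156, 0.0947]
tcp_rot: [88.0, 89.8, 170.7]
contact_force: [-17.1, 1.5, 9.1]
opening: 0.0006
```

The TCP stopped moving while the force rose, so the door is on its stop. Back straight off, then up.

move_arm(steps=[{"offset": [-0.5, 0.1, 0], "dr": [0, 0, 0]}, {"offset": [-1, 0.1, 0], "dr": [0, 0, 0]}, {"offset": [-2, 0.2, 0], "dr": [0, 0, 0]}, {"offset": [-3, 0.4, 0], "dr": [0, 0, 0]}, {"offset": [-3, 0.4, 0], "dr": [0, 0, 0]}, {"offset": [-2, 0.2, 1], "dr": [0, 0, 0]}, {"offset": [0, 0, 3], "dr": [0, 0, 0]}, {"offset": [0, 0, 3], "dr": [0, 0, 0]}, {"offset": [0, 0, 3], "dr": [0, 0, 0]}, {"offset": [0, 0, 0], "dr": [0, 0, 0]}])

```text
t: 7.23
position: [0.4124, -0.304, 0.2022]
tcp_rot: [-121.7, 89.3, -38.9]
contact_force: [1.0, 0.3, -0.2]
opening: 0.0003
```

```bash
python3 look.py 5
python3 - <<'E'
from h import *
im,d=viewer.capture('side')
r=models.spot_point('side','yellow_push')[0]; print(r['score'],r['location'][0]*512,r['location'][1]*384)
q=models.cut_out('side','blue_door')[0]
P=cloud('side',d,q['mask']);P=P[(P[:,2]>.015)&(P[:,2]<.13)]
n=np.array([.9925,-.122]); e=np.array([-.122,-.9925]); Q=P[:,:2]-[.560,-.186]
s=Q@e; f=Q@n
k=(s>.02)&(s<.17)&(abs(f)<.03)&((abs(s-.154)>.02)|(P[:,2]>.07))
print(k.sum(),np.polyfit(s[k],f[k],1),np.median(f[k]))
E
```

```text
7.2333 [ 0.41241586 -0.30399496  0.20224943] [ 1.03213504  0.27459325 -0.1575656 ]
0.92 1196 yaw 83.33949 [ 0.11598609  0.99325085  0.537854   -0.26780534]
0.64 185.4976 176.2176
1028 [ 0.00491635 -0.01266746] -0.012267829494200555
```

View pics/side5.png

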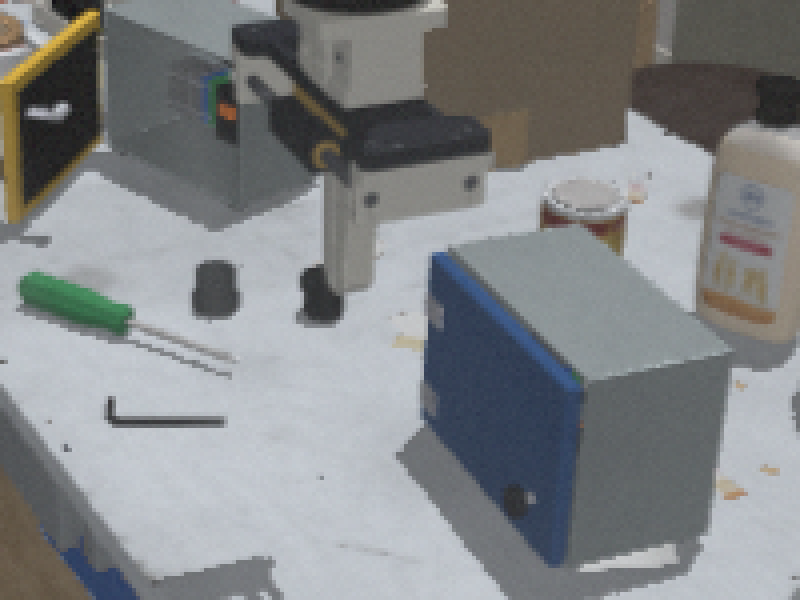

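The door is flush (fit 0.005 rad to the box front, uniform thin gap), holds by itself, and the yellow door is unchanged.

Run:
```python
from h import *
s=get_state(); print(s['t'],s['qd'],s['contact_force']); print(job.sign_off())
```

```text
7.4833 [-0.11331487  0.46818499  0.29136195 -0.03960921  0.16127777  0.00060665] [-1.05318722 -0.06696854 -0.31456198]
the job is handed in; nothing more can be done
None
```

I pushed the blue door shut with the closed fingers and handed the job in at t = 7.5 s. The sign-off reports no verdict.

- **Pushing:** The push force rose to about 12 N at the catch and fell to about 3 N as the spring took over. It then climbed to about 17 N with the tool no longer moving, so the door was on its stop.
- **Blue door:** With the arm backed off about 11 cm and raised, the depth fit put the door within about 0.005 rad of parallel to the box front. It stayed there by itself. A thin gap still shows along its edge, which fits the roughly 2 mm that the given dimensions leave.
- **Yellow door:** It looked unchanged in every picture. The network placed its push point 2–3 pixels from where it first found it, which I take as network scatter; I did not measure its position in mm. The gripper never came near it.
- **Robot:** The wrist force at the end was about 1 N, which is noise level, so the robot was touching nothing. No check failed.

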